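Nudge the salt shaker to the middle of its stand

ROBOT

A 6-joint arm with a two-finger parallel gripper is mounted at the origin on a cart in front of the work surface, level with it; the furniture and walls round the work are solid. World frame = base frame: x ahead of the robot, y to its left, z up, the work surface at z = 0. Lengths are in m, angles in rad, forces in N, time in s.
With the tool pointing down it reaches from about 0.325 to 0.9 m from the base axis. Payload 6.1 kg.
Tool frame: the origin (TCP) lies at the very end of the fingers, on their centre line; the grasp point (between the pads) lies 19 mm behind it (manip.grip_point_offset is the distance from the TCP to the grasp point, in m); z points along the fingers, y is the line along which they close (so a half turn about z gives the same grasp; the last joint's range is limited). The gripper opens to 85 mm and grips with 20 to 120 N. Pads are 22 mm wide; open, the fingers measure 114 mm over their backs; the gripper's body (76 mm by 85 mm) begins 54 mm behind the grasp point. The pads swing forward as they close: fully open they stand 13 mm farther back than shut.
Start: joints at [-1.301, 0.22, 1.526, -0, 1.395, -0.126], TCP at [0.241, -0.577, 0.231] pointing down, gripper open.
Joint ranges: [-2.98, 2.98], [-0.91, 2.08], [0.09, 2.57], [-1.24, 4.39], [0.2, 2.65], [-2.68, 2.68]. Speed limits (rad/s): [2.57, 2.57, 3.01, 3.14, 3.14, 3.14].

INTERFACE

Orientations are given as a unit quaternion [w, x, y, z].
In Python, from plant import manip, optics, workorder gives the robot as it stands. The module is installed in compiled form; this text tells all that it offers.
- The arm moves only by the tool move_arm, never from a script. Its argument "commands" is a list of rows, each an object of numbers: "dx", "dy", "dz": the shift along the tool's x, y, z in m; "turn": the turn about the tool's z in units of 6 degrees (1.0 is 6 degrees); "jaw": the finger opening in m, from 0 to 0.0854. In form: [{"dx": .., "dy": .., "dz": .., "turn": .., "jaw": ..}, ...]. A call has 1 to 20 rows; each row is the pose to reach, as a shift and turn from the pose commanded when the call began, along the tool's axes at that moment; what a row does not reach only later rows make up. A row lasts 1/10 s, in which the tool goes at most 50 mm and 8.59 degrees, less where a joint would pass 70% of its speed; a pose out of reach is approached as far as the arm can. A call with a gripper value outside its range is refused whole. The fingers move at their own pace and stop on an object; "squeeze" is the grip in N (left out, the last holds). Time passes only in rows, so rows that repeat a pose let the fingers close. It gives the time, the measured TCP pose, the force, the opening and the grip force at its end, in the units of the state.
- manip.state(): the state, without advancing time (a new reading comes with each control period).
- optics.camera(name): name is "scene" or "side" or "wrist"; returns the picture (400x640x3 uint8, blue, green, red); there is no depth.
- optics.camera_info(name): a dict with "fx", "fy", "cx", "cy" (pixels), "rvec" (rotation vector, rad) and "tvec" (3), from world to camera coordinates, as OpenCV has them. Camera axes: x right, y down, z forward; pixel columns grow to the right and rows downward; lengths in m; the calibration is good to about 2 mm. A picture is of the moment at which its call begins: read the wrist's pose just before it. camera_info takes no time and is no camera call; for the wrist camera it gives the pose at the moment of the call.
- workorder.sign_off(): hands the job in; it is judged then, once.
The state is a dict: "time_s": time; "joint_pos": joint angles; "qvel": joint speeds; "joint_torque": joint torques, N m; "eef_pos": TCP position; "orientation": TCP orientation; "ft_force": force on the tool from outside, world axes, zero at the start; "ft_torque": the same for the moment, N m; "width": opening from 0.0 (shut) to 1.0 (fully open); "finger_force": force on a finger pad.
Only numpy, scipy, OpenCV 4.12 (cv2) and the standard library are available. Lean on these libraries where they do the work, as an engineer would, in place of code of your own. Each camera call takes 0.05 s, during which the arm holds its last target. There are 200 camera calls.

TASK

The salt shaker has been left hanging over the edge of its little wooden stand. Without grasping or lifting it, push it with light taps of the fingertips, low down so that it does not topple, until it stands upright in the middle of its stand; then take the hand away. Do not shift the stand, and leave the pepper mill on its own stand and everything else alone.

Things in the scene. Friction and masses are not known exactly. Their poses are not given: they have to be found in the camera images.
- salt: round salt shaker, glass with grey domed cap, loose, 0.07 to 0.14 kg, 90 mm tall; 44 mm in diameter at the foot, slimmer above (cap 34 mm). It stands on the salt stand, 22 to 30 mm off its middle (to the left, right or near side), overhanging the edge. Origin: centre of its underside, z up its axis. Pushed within about 20 mm of its foot it slides, much higher it topples. More than 12 N is too rough.
- salt_stand: the salt shaker's stand: turned wooden pedestal, loose, 0.6 kg: round flat top plate 80 mm in diameter, 10 mm thick, upper face 40 mm above the worktop; stem 32 mm thick; round foot 68 mm in diameter. Origin: centre of the foot's underside, z up; round, so yaw means nothing
- pepper_stand: the other stand, 0.24 m or more left or right of the salt stand; leave alone: turned wooden pedestal, loose, 0.6 kg: round flat top plate 80 mm in diameter, 10 mm thick, upper face 40 mm above the worktop; stem 32 mm thick; round foot 68 mm in diameter. Origin: centre of the foot's underside, z up; round, so yaw means nothing
- pepper: wooden pepper mill, loose, 58 mm in diameter, 140 mm tall, already centred on the second stand; leave alone. Origin: centre of its underside
- garlic: garlic bulb, 55 mm wide, 56 mm tall, lying between the two stands on the worktop; leave alone. Origin: centre of its underside
- teaspoon: metal teaspoon, 130 x 27 x 11 mm, lying between the two stands on the worktop; leave alone. Origin: centre of its underside, length along its x
There are look-alikes about, which are no part of the job. What is shaped like the salt but pink is not meant.

How it is judged:
By the outcome, as a careful person would: the job done as asked, in the order asked, and still so for the second after the job is handed in, with the robot touching nothing.
It also fails if it takes over 48 s, if anything falls off the work surface, if the arm or the gripper's body presses on something with over 40 N, if the wrist force passes 120 N, or if a joint passes its speed limit or range.

## Working session

There is one attempt and no reset: what is moved stays moved. The work goes in short steps, Python scripts to look and compute and a tool call to move; the robot and the scene stay as the last step left them, time stands still between calls to the robot, and variables do not carry over. Pictures are saved under pics/ and viewed, at most 10 in all, crops included, and the job is handed in when it is done.

Besides the shell and the picture viewer there is one more tool, called after "Request:" by a JSON object that holds its "op" and its "data". move_arm: Moves the arm, as the interface text tells. Its arguments: {"type":"object","properties":{"commands":{"type":"array","items":{"type":"object","properties":{"dx":{"type":"number"},"dy":{"type":"number"},"dz":{"type":"number"},"turn":{"type":"number"},"jaw":{"type":"number"}}}},"squeeze":{"type":"number"}},"required":["commands"]}

```bash
mkdir -p pics
cat > h.py <<'E'
import numpy as np, cv2
from plant import manip, optics, workorder
def cam(n):
    i=optics.camera_info(n); K=np.array([[i['fx'],0,i['cx']],[0,i['fy'],i['cy']],[0,0,1.]])
    return K,np.array(i['rvec'],float).reshape(3),np.array(i['tvec'],float).reshape(3)
def proj(n,P):
    K,r,t=cam(n); return cv2.projectPoints(np.array(P,float).reshape(-1,3),r,t,K,None)[0].reshape(-1,2)
def onplane(n,u,v,z):
    K,r,t=cam(n); R=cv2.Rodrigues(r)[0]; c=-R.T@t; d=R.T@np.linalg.inv(K)@[u,v,1]
    return c+d*(z-c[2])/d[2]
E
python3 - <<'E'
from h import *
a=optics.camera('scene');b=optics.camera('side')
cv2.imwrite('pics/scene.png',a);cv2.imwrite('pics/side.png',b)
for n in('scene','side'):
    K,r,t=cam(n);R=cv2.Rodrigues(r)[0];print(n,K[0,0],-R.T@t,R[2])
print(manip.state())
E
```

```text
scene 424.10487677209323 [-0.02316131  0.57316069  0.62112659] [ 0.62429254 -0.4303214  -0.65198337]
side 455.0675350306586 [0.4895632  0.88132694 0.60853773] [ 0.06360706 -0.76213018 -0.64429166]
{'time_s': 0.1, 'joint_pos': array([-1.30106002e+00,  2.21164699e-01,  1.52750591e+00, -2.46193119e-05,
        1.39469496e+00, -1.26131916e-01]), 'qvel': array([ 0.00030295, -0.00120773, -0.00078234, -0.00045729,  0.00037338,
        0.00113054]), 'joint_torque': array([ 1.38038278e-03, -4.98245823e+01, -3.90546334e+01, -1.05896690e-04,
        5.73859754e-03, -5.26409892e-06]), 'eef_pos': array([ 0.24082906, -0.57614315,  0.23029296]), 'orientation': array([-8.83304974e-04,  9.80474104e-01,  1.96646246e-01, -7.56811183e-05]), 'ft_force': array([ 0.550489  , -0.10316861, -0.56688711]), 'ft_torque': array([6.05604179e-05, 2.07768071e-02, 5.15613455e-02]), 'finger_force': 0.0, 'width': 0.9966533806698489}
```

View pics/scene.png

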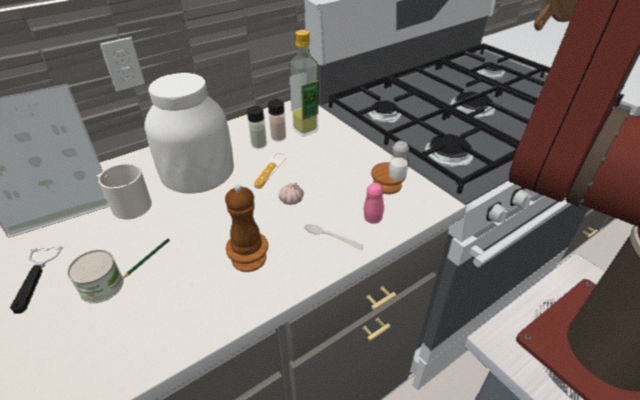

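View pics/side.png

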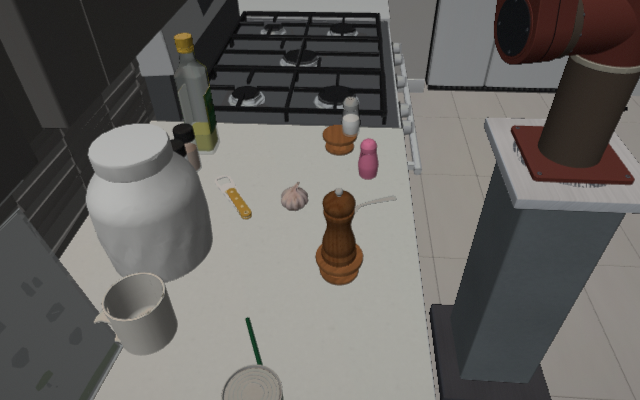

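Candidates for the salt, as scene pixels:
- The white and grey shaker on the wooden stand, at (398,163) in scene and (350,118) in side.
- The pink look-alike at (374,203).
- Two black-capped spice jars at (258,127) and (277,120).

The description fits the one on the stand, so I'll check it in a close crop.

Run:
```python
from h import *
a=cv2.imread('pics/scene.png')[130:210,350:430];b=cv2.imread('pics/side.png')[85:165,310:390]
cv2.imwrite('pics/crop.png',np.hstack([cv2.resize(x,(400,400),interpolation=cv2.INTER_CUBIC) for x in(a,b)]))
```

```text
(no output)
```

View pics/crop.png

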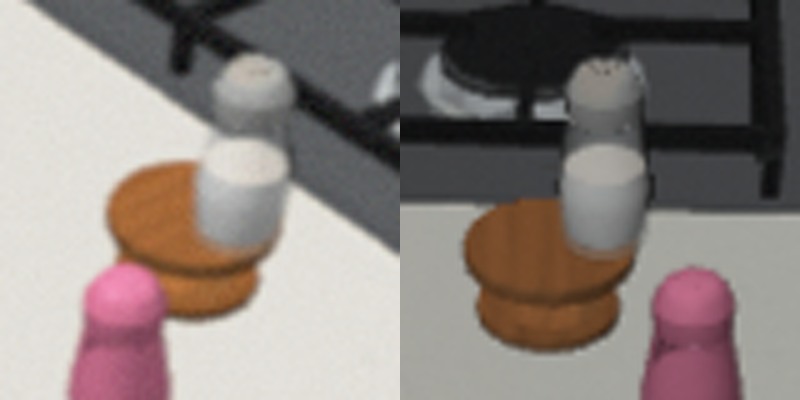

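Run:
```python
from h import *
from scipy.optimize import least_squares
th=np.linspace(0,2*np.pi,60)
def ext(n,c,r,z):
    p=proj(n,np.c_[c[0]+r*np.cos(th),c[1]+r*np.sin(th),0*th+z]);return p
s=lambda u,v:(350+u/5,130+v/5); d=lambda u,v:(310+(u-400)/5,85+v/5)
print('stand',onplane('scene',*s(195,212),.04),onplane('side',*d(549.5,248),.04))
# foot: left/right & bottom of foot circle
for n,l,r_,b,m in(('scene',195,287,250,s),('side',561,647,255,d)):
    def f(c):
        p=ext(n,c,.022,.04); u0,v0=m((l+r_)/2,b); return [(p[:,0].min()+p[:,0].max())/2-u0,p[:,1].max()-v0]
    print('foot',n,least_squares(f,[.45,-.25]).x)
for n,q in(('scene',s(255,72)),('side',d(605,75))): print('top',n,onplane(n,*q,.128))
for n,u,v in(('scene',374,221),('side',368,178)): print('pink',onplane(n,u,v,0))
print('garlic',onplane('scene',291,199,.0),'pepper',onplane('scene',247,255,.02),'spoon',onplane('scene',362,246,.005))
for v in((462,205),(325,110),):print('edge',onplane('scene',*v,0))
```

```text
stand [0.51204103 0.00398351 0.04      ] [0.51579532 0.01077909 0.04      ]
foot scene [ 0.49580004 -0.00885394]
foot side [ 0.49154033 -0.00686485]
top scene [0.48831428 0.00427614 0.128     ]
top side [0.49350493 0.00984144 0.128     ]
pink [0.44108086 0.10564783 0.        ]
pink [0.45077114 0.11466365 0.        ]
garlic [0.60319539 0.21032961 0.        ] pepper [0.494454   0.37637231 0.02      ] spoon [0.39699635 0.17537122 0.005     ]
edge [ 0.3676639  -0.08507791  0.        ]
edge [ 0.88647718 -0.08864024  0.        ]
```

The crop shows the clear shaker, half full and grey-capped, on the near (-x) part of the stand. Scene foot centre is about (398,178) and plate centre (389,172). The pink one stands apart. The stand is at about (0.514, 0.007) and the salt at about (0.490, 0.005), so I'll push along +x. I'll approach above the near side with the fingers slightly parted to form a notch.

Request:
{"op": "move_arm", "data": {"commands": [{"dx": 0.39,"dy": -0.47,"dz": 0,"turn": 3.78,"jaw": 0.02},{"dx": 0.39,"dy": -0.47,"dz": 0,"turn": 3.78,"jaw": 0.02},{"dx": 0.39,"dy": -0.47,"dz": 0,"turn": 3.78,"jaw": 0.02},{"dx": 0.39,"dy": -0.47,"dz": 0,"turn": 3.78,"jaw": 0.02},{"dx": 0.39,"dy": -0.47,"dz": 0,"turn": 3.78,"jaw": 0.02},{"dx": 0.39,"dy": -0.47,"dz": 0,"turn": 3.78,"jaw": 0.02},{"dx": 0.39,"dy": -0.47,"dz": 0,"turn": 3.78,"jaw": 0.02},{"dx": 0.39,"dy": -0.47,"dz": 0,"turn": 3.78,"jaw": 0.02},{"dx": 0.39,"dy": -0.47,"dz": 0,"turn": 3.78,"jaw": 0.02},{"dx": 0.39,"dy": -0.47,"dz": 0,"turn": 3.78,"jaw": 0.02},{"dx": 0.39,"dy": -0.47,"dz": 0,"turn": 3.78,"jaw": 0.02},{"dx": 0.39,"dy": -0.47,"dz": 0,"turn": 3.78,"jaw": 0.02},{"dx": 0.39,"dy": -0.47,"dz": 0,"turn": 3.78,"jaw": 0.02},{"dx": 0.39,"dy": -0.47,"dz": 0,"turn": 3.78,"jaw": 0.02},{"dx": 0.39,"dy": -0.47,"dz": 0,"turn": 3.78,"jaw": 0.02},{"dx": 0.39,"dy": -0.47,"dz": 0,"turn": 3.78,"jaw": 0.02},{"dx": 0.39,"dy": -0.47,"dz": 0,"turn": 3.78,"jaw": 0.02},{"dx": 0.39,"dy": -0.47,"dz": 0,"turn": 3.78,"jaw": 0.02}]}}

```text
time_s: 1.9
eef_pos: [0.4195, 0.0062, 0.2313]
orientation: [0.0, 1.0, -0.001, 0.0]
ft_force: [0.6, -1.0, -0.0]
width: 0.237
finger_force: 0.0
```

Run:
```python
from h import *
a=optics.camera('wrist');cv2.imwrite('pics/w1.png',a)
s=manip.state();print(s['eef_pos'],s['orientation'],s['time_s'])
K,r,t=cam('wrist');R=cv2.Rodrigues(r)[0];print(K[0,0],-R.T@t,R)
print(proj('wrist',[[.514,.007,.04],[.49,.007,.04],[.49,.007,.13],s['eef_pos']]))
```

```text
[0.41952207 0.00638538 0.2313248 ] [ 3.45885567e-05  9.99999472e-01 -1.02687860e-03  1.54635733e-05] 1.95
275.8529072431829 [0.48403578 0.00503487 0.3743736 ] [[-2.49450409e-03 -9.99996856e-01 -2.57346965e-04]
 [-9.66000906e-01  2.34316917e-03  2.58528064e-01]
 [-2.58526648e-01  8.93496713e-04 -9.66003713e-01]]
[[315.20477044 104.65318323]
 [315.28914066 126.49628592]
 [314.65941878 124.53387396]
 [314.86101147 250.75456378]]
```

View pics/w1.png

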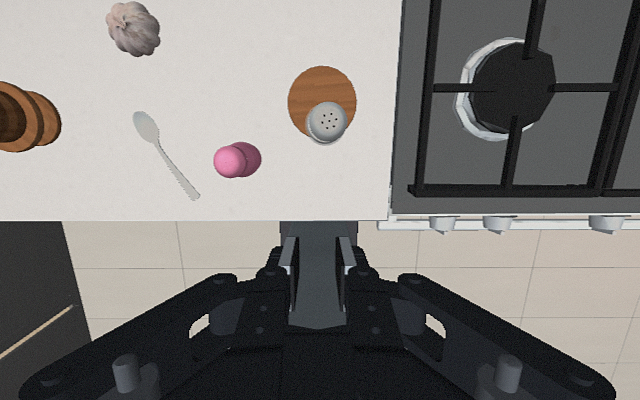

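The wrist view shows the plate, centre about (322,101), and the salt's cap, centre about (327,122), on the near side and slightly to the right. The fingers are at the bottom, clear of everything. Next I'll measure this precisely.

```bash
cat >> h.py <<'E'
from scipy.optimize import least_squares
def measure(im,tag):
    n='wrist';th=np.linspace(0,2*np.pi,90)
    hsv=cv2.cvtColor(im,cv2.COLOR_BGR2HSV)
    m=cv2.inRange(hsv,(5,110,60),(20,255,255)); m[:,:250]=0; m[:,400:]=0; m[200:]=0
    k,l,st,_=cv2.connectedComponentsWithStats(m); i=1+st[1:,4].argmax(); m=(l==i).astype(np.uint8)
    # stand: plate edge points = outer contour hull, robust fit of circle radius .04 at z=.04
    pts=cv2.findContours(m,cv2.RETR_EXTERNAL,cv2.CHAIN_APPROX_NONE)[0][0].reshape(-1,2)
    w=np.array([onplane(n,u,v,.04)[:2] for u,v in pts])
    f=lambda c:np.hypot(*(w-c[:2]).T)-.04
    s=least_squares(f,[.514,.007],loss='soft_l1',f_scale=.001)
    print('stand',s.x,'res',np.median(abs(f(s.x))),'seen r95',np.percentile(f(s.x),[5,50,95]))
    # holes of cap / cap disc: Hough
    g=cv2.cvtColor(im,cv2.COLOR_BGR2GRAY)
    x0,y0=270,40; c=cv2.resize(g[y0:180,x0:390],None,fx=4,fy=4,interpolation=cv2.INTER_CUBIC)
    h=cv2.HoughCircles(c,cv2.HOUGH_GRADIENT,1,20,param1=80,param2=15,minRadius=55,maxRadius=95)
    out=cv2.cvtColor(c,cv2.COLOR_GRAY2BGR)*0+cv2.resize(im[y0:180,x0:390],None,fx=4,fy=4,interpolation=cv2.INTER_CUBIC)
    if h is not None:
        for a,b,r in h[0][:2]:
            print('cap',a/4+x0,b/4+y0,r/4,onplane(n,a/4+x0,b/4+y0,.113)[:2]); cv2.circle(out,(int(a),int(b)),int(r),(0,255,0),1)
    p=proj(n,np.c_[s.x[0]+.04*np.cos(th),s.x[1]+.04*np.sin(th),0*th+.04])
    cv2.polylines(out,[((p-[x0,y0])*4).astype(int)],True,(255,0,0),1); cv2.imwrite(f'pics/{tag}.png',out)
E
python3 - <<'E'
from h import *
measure(cv2.imread('pics/w1.png'),'m1')
E
```

```text
stand [ 5.14473841e-01 -3.06649307e-04] res 0.0018683856973515378 seen r95 [-0.03240098 -0.00186839 -0.00037429]
cap 327.875 122.375 20.55 [ 0.49226523 -0.0048658 ]
cap 322.375 120.875 23.325 [4.93579924e-01 1.29121173e-04]
```

View pics/m1.png

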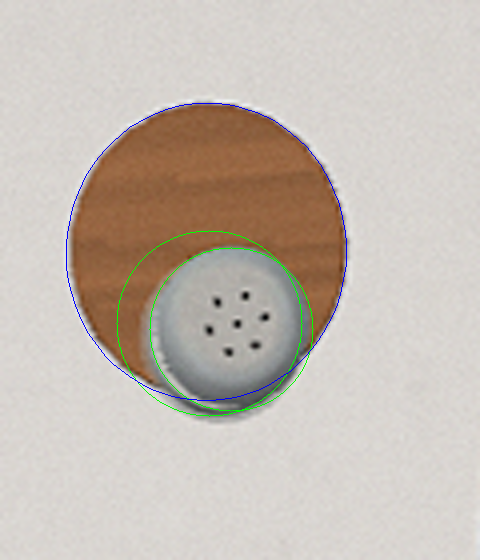

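The salt's centre hole is at crop (238,323), which is wrist pixel (329.5,120.8), so y is about -0.0035. The stand's centre is about (0.5145, -0.0005). I'll descend on the near side, well clear.

Request:
{"op": "move_arm", "data": {"commands": [{"dx": 0.003,"dy": 0.005,"dz": 0.04},{"dx": 0.005,"dy": 0.0095,"dz": 0.08},{"dx": 0.005,"dy": 0.0095,"dz": 0.12},{"dx": 0.005,"dy": 0.0095,"dz": 0.16},{"dx": 0.005,"dy": 0.0095,"dz": 0.184},{"dx": 0.005,"dy": 0.0095,"dz": 0.184},{"dx": 0.005,"dy": 0.0095,"dz": 0.184},{"dx": 0.005,"dy": 0.0095,"dz": 0.184}]}}

```text
invalid input at $.commands[0]: expected keys dx, dy, dz, turn, jaw
```

Run:
```python
from h import *
a=optics.camera('wrist')
s=manip.state();print(s['eef_pos'],s['time_s'],s['ft_force'])
e=s['eef_pos']
print(proj('wrist',[[.5145,-.0005,.04],[.4905,-.0035,.04],[.4905,-.0035,.13],e,e+[.011,.01,0],e+[.011,-.01,0]]))
th=np.linspace(0,6.283,60)
for c,z,r,col in(((.5145,-.0005),.04,.04,(255,0,0)),((.4905,-.0035),.04,.022,(0,255,0)),((.4905,-.0035),.113,.017,(0,0,255))):
    p=proj('wrist',np.c_[c[0]+r*np.cos(th),c[1]+r*np.sin(th),0*th+z]);cv2.polylines(a,[p.astype(int)],True,col,1)
cv2.imwrite('pics/w2.png',a)
```

```text
[0.41955656 0.00661047 0.23131973] 2.0 [-0.06296972 -0.10415169  0.28126274]
[[321.97961147 104.19759838]
 [324.50044887 126.05193796]
 [327.2839213  123.92163382]
 [314.81472995 250.72277703]
 [296.59025153 232.32015039]
 [332.87873092 232.2520298 ]]
```

View pics/w2.png

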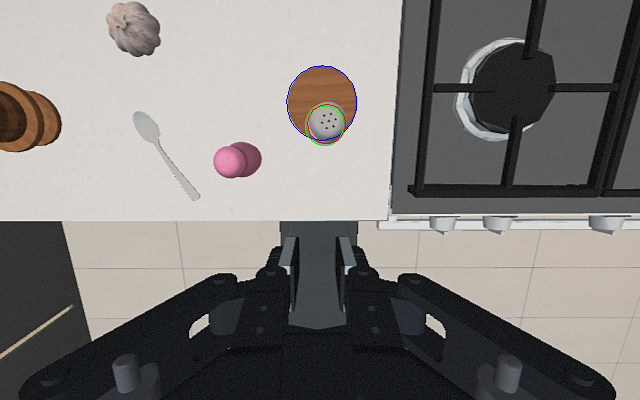

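The move was refused because every row needs all five keys. I'll resend it complete.

Request:
{"op": "move_arm", "data": {"commands": [{"dx": 0.003,"dy": 0.005,"dz": 0.04,"turn": 0,"jaw": 0.02},{"dx": 0.005,"dy": 0.0095,"dz": 0.08,"turn": 0,"jaw": 0.02},{"dx": 0.005,"dy": 0.0095,"dz": 0.12,"turn": 0,"jaw": 0.02},{"dx": 0.005,"dy": 0.0095,"dz": 0.16,"turn": 0,"jaw": 0.02},{"dx": 0.005,"dy": 0.0095,"dz": 0.184,"turn": 0,"jaw": 0.02},{"dx": 0.005,"dy": 0.0095,"dz": 0.184,"turn": 0,"jaw": 0.02},{"dx": 0.005,"dy": 0.0095,"dz": 0.184,"turn": 0,"jaw": 0.02},{"dx": 0.005,"dy": 0.0095,"dz": 0.184,"turn": 0,"jaw": 0.02}]}}

```text
time_s: 2.8
eef_pos: [0.4263, -0.0025, 0.0492]
orientation: [0.0, 1.0, -0.0, 0.002]
ft_force: [0.3, -0.2, -0.3]
width: 0.234
finger_force: 0.0
```

Run:
```python
from h import *
a=optics.camera('wrist')
s=manip.state();print(s['eef_pos'],s['time_s'],s['ft_force'])
e=s['eef_pos']
print(proj('wrist',[[.5145,-.0005,.04],[.4925,-.0045,.04],[.4925,-.0045,.13],e,e+[.011,.01,0],e+[.011,-.01,0]]))
th=np.linspace(0,6.283,60)
for c,z,r,col in(((.5145,-.0005),.04,.04,(255,0,0)),((.4925,-.0045),.04,.022,(0,255,0)),((.4925,-.0045),.113,.017,(0,0,255))):
    p=proj('wrist',np.c_[c[0]+r*np.cos(th),c[1]+r*np.sin(th),0*th+z]);cv2.polylines(a,[p.astype(int)],True,col,1)
b=cv2.resize(a[0:280,200:440],None,fx=2,fy=2)
c=optics.camera('side');d=cv2.resize(c[70:170,300:420],None,fx=2.66,fy=2.66,interpolation=cv2.INTER_CUBIC)
o=np.zeros((560,800,3),np.uint8);o[:,:480]=b;o[:d.shape[0],480:480+d.shape[1]]=d[:,:320]
cv2.imwrite('pics/w3.png',o)
```

```text
[ 0.42640766 -0.00254917  0.04929085] 2.85 [-0.8083722  -0.65154044 -0.12618994]
[[310.55326587  84.20135267]
 [318.32762058 128.7553306 ]
 [320.52952632 122.79943588]
 [314.85629301 250.72727768]
 [296.66387601 232.27530258]
 [332.94867908 232.25047799]]
```

View pics/w3.png

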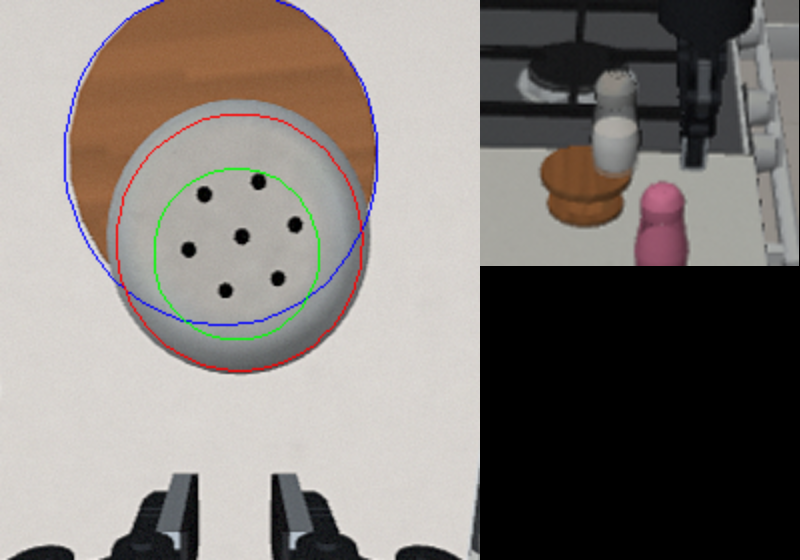

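The close view shows the cap's centre hole at (320.5,118), the plate spanning u 235–387, and fingertips centred at u=317.5 with their front edge at v=237. Relative to the fingertips, contact comes after about 38 mm of travel and the centre after about 60 mm, with y shifting +3 mm. I'll push slowly to 52 mm and look.

Request:
{"op": "move_arm", "data": {"commands": [{"dx": 0.012,"dy": 0.0005,"dz": 0,"turn": 0,"jaw": 0.02},{"dx": 0.024,"dy": 0.0005,"dz": 0,"turn": 0,"jaw": 0.02},{"dx": 0.03,"dy": 0.0005,"dz": 0,"turn": 0,"jaw": 0.02},{"dx": 0.032,"dy": 0.0005,"dz": 0,"turn": 0,"jaw": 0.02},{"dx": 0.034,"dy": 0.0005,"dz": 0,"turn": 0,"jaw": 0.02},{"dx": 0.036,"dy": 0.0005,"dz": 0,"turn": 0,"jaw": 0.02},{"dx": 0.038,"dy": 0.0004,"dz": 0,"turn": 0,"jaw": 0.02},{"dx": 0.04,"dy": 0.0001,"dz": 0,"turn": 0,"jaw": 0.02},{"dx": 0.042,"dy": -0.0003,"dz": 0,"turn": 0,"jaw": 0.02},{"dx": 0.044,"dy": -0.0007,"dz": 0,"turn": 0,"jaw": 0.02},{"dx": 0.046,"dy": -0.0011,"dz": 0,"turn": 0,"jaw": 0.02},{"dx": 0.048,"dy": -0.0015,"dz": 0,"turn": 0,"jaw": 0.02},{"dx": 0.05,"dy": -0.0019,"dz": 0,"turn": 0,"jaw": 0.02},{"dx": 0.052,"dy": -0.0023,"dz": 0,"turn": 0,"jaw": 0.02},{"dx": 0.052,"dy": -0.0023,"dz": 0,"turn": 0,"jaw": 0.02}]}}

```text
time_s: 4.4
eef_pos: [0.4769, 0.0002, 0.0473]
orientation: [-0.0, 1.0, 0.0, 0.0]
ft_force: [0.3, 0.6, -0.7]
width: 0.236
finger_force: 0.2
```

```bash
cat >> h.py <<'E'
def snap(tag,S=(.5145,-.0005)):
    a=optics.camera('wrist'); s=manip.state();print(s['eef_pos'],s['time_s'],s['ft_force'])
    th=np.linspace(0,6.283,60)
    for z,r,col in((.04,.04,(255,0,0)),(.113,.017,(0,0,255)),(.13,.001,(0,255,0))):
        p=proj('wrist',np.c_[S[0]+r*np.cos(th),S[1]+r*np.sin(th),0*th+z]);cv2.polylines(a,[p.astype(int)],True,col,1); print(p.mean(0))
    b=cv2.resize(a[0:280,200:440],None,fx=2,fy=2)
    c=optics.camera('side');d=cv2.resize(c[70:170,300:420],None,fx=2.66,fy=2.66,interpolation=cv2.INTER_CUBIC)
    e=optics.camera('scene');e=cv2.resize(e[120:220,340:460],None,fx=2.66,fy=2.66,interpolation=cv2.INTER_CUBIC)
    o=np.zeros((560,800,3),np.uint8);o[:,:480]=b;o[:266,480:]=d[:266,:320][:, :320] if d.shape[1]>=320 else cv2.resize(d,(320,266));o[280:546,480:]=cv2.resize(e,(320,266));o[:266,480:]=cv2.resize(d,(320,266))
    cv2.imwrite(f'pics/{tag}.png',o)
E
python3 -c "
from h import *
snap('w4')"
```

```text
[4.76804411e-01 1.76894292e-04 4.73210382e-02] 4.45 [-0.57646184  0.20399844  0.1676129 ]
[316.02134418 178.3740983 ]
[315.15642467 223.03339173]
[314.68998807 248.92523508]
```

View pics/w4.png

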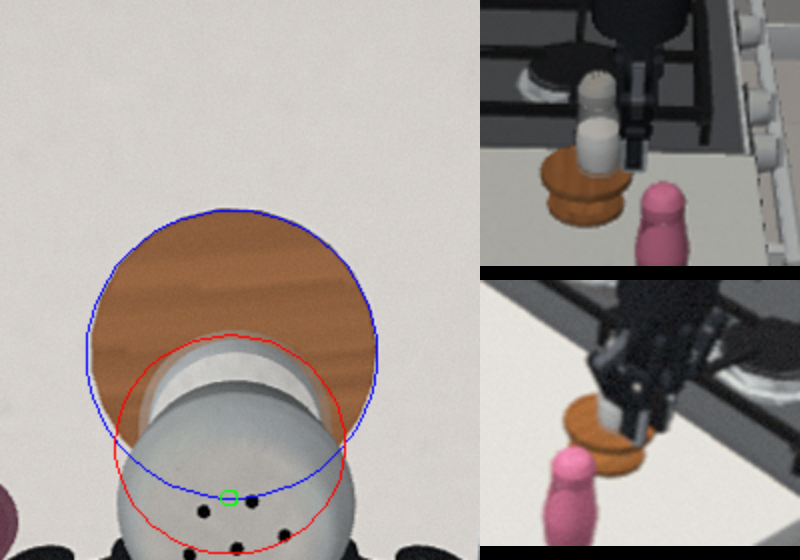

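The salt is upright and follows the notch, and the stand has not moved: its outline still matches the blue circle. Salt foot in side is at u 577–620 against a plate of 541–632, so about 10 mm remains. I'll push 8 mm more, then back off straight along -x.

Request:
{"op": "move_arm", "data": {"commands": [{"dx": 0.0015,"dy": -0.0002,"dz": 0,"turn": 0,"jaw": 0.02},{"dx": 0.003,"dy": -0.0004,"dz": 0,"turn": 0,"jaw": 0.02},{"dx": 0.0045,"dy": -0.0006,"dz": 0,"turn": 0,"jaw": 0.02},{"dx": 0.006,"dy": -0.0008,"dz": 0,"turn": 0,"jaw": 0.02},{"dx": 0.007,"dy": -0.0008,"dz": 0,"turn": 0,"jaw": 0.02},{"dx": 0.008,"dy": -0.0008,"dz": 0,"turn": 0,"jaw": 0.02},{"dx": 0.008,"dy": -0.0008,"dz": 0,"turn": 0,"jaw": 0.02},{"dx": 0.008,"dy": -0.0008,"dz": 0,"turn": 0,"jaw": 0.02}]}}

```text
time_s: 5.35
eef_pos: [0.4847, 0.001, 0.0473]
orientation: [-0.0, 1.0, -0.0, 0.0]
ft_force: [-0.4, -0.7, 0.1]
width: 0.232
finger_force: 0.2
```

Request:
{"op": "move_arm", "data": {"commands": [{"dx": -0.005,"dy": 0,"dz": 0,"turn": 0,"jaw": 0.02},{"dx": -0.02,"dy": 0,"dz": 0,"turn": 0,"jaw": 0.02},{"dx": -0.04,"dy": 0,"dz": 0,"turn": 0,"jaw": 0.02},{"dx": -0.06,"dy": 0,"dz": 0,"turn": 0,"jaw": 0.02},{"dx": -0.06,"dy": 0,"dz": -0.04,"turn": 0,"jaw": 0.02},{"dx": -0.06,"dy": 0,"dz": -0.08,"turn": 0,"jaw": 0.02},{"dx": -0.06,"dy": 0,"dz": -0.1,"turn": 0,"jaw": 0.02},{"dx": -0.06,"dy": 0,"dz": -0.1,"turn": 0,"jaw": 0.02},{"dx": -0.06,"dy": 0,"dz": -0.1,"turn": 0,"jaw": 0.02}]}}

```text
time_s: 6.25
eef_pos: [0.4245, 0.0009, 0.1473]
orientation: [0.0, 1.0, -0.0, 0.0]
ft_force: [-0.2, -0.0, -0.9]
width: 0.235
finger_force: 0.0
```

```bash
python3 -c "
from h import *
snap('w5')"
```

```text
[0.4237686  0.00108677 0.14628251] 6.3 [-0.93310731  0.59850898  0.12523679]
[317.43069996  97.6361129 ]
[317.5777474  84.9576098]
[317.63168951  80.78143327]
```

View pics/w5.png

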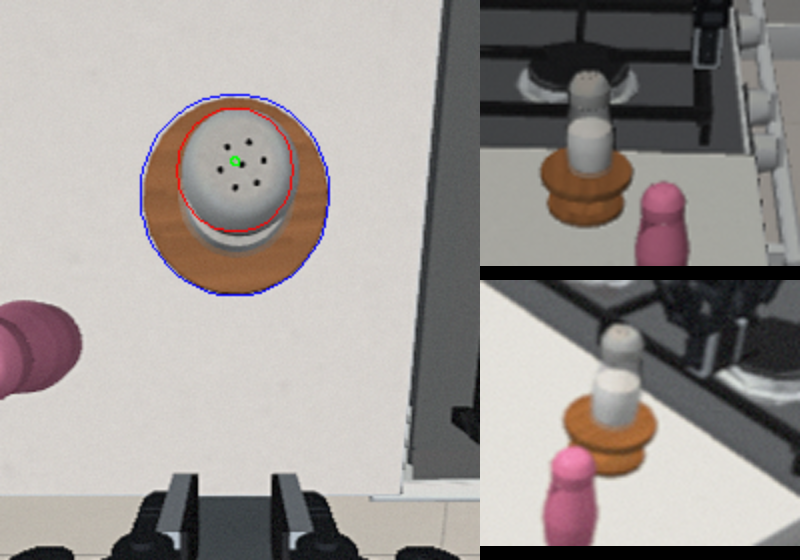

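The salt is upright near the middle and the hand is clear. The centre hole is at crop (241,165) against an ideal of (235,162), so it is about 1–2 mm off. I'll quantify that numerically.

Run:
```python
from h import *
a=optics.camera('wrist')
hsv=cv2.cvtColor(a,cv2.COLOR_BGR2HSV);m=cv2.inRange(hsv,(5,80,50),(22,255,255));m[:,:260]=0;m[:,380:]=0;m[160:]=0
k,l,st,_=cv2.connectedComponentsWithStats(m);i=1+st[1:,4].argmax();m=(l==i).astype(np.uint8)
h=cv2.convexHull(cv2.findContours(m,0,1)[0][0]).reshape(-1,2)
w=np.array([onplane('wrist',u,v,.04)[:2] for u,v in h])
r=least_squares(lambda p:np.hypot(*(w-p[:2]).T)-p[2],[.514,0,.04],loss='soft_l1',f_scale=.0005);print('stand',r.x)
g=cv2.cvtColor(a,cv2.COLOR_BGR2GRAY)[65:105,295:345];b=(g<90).astype(np.uint8)
ys,xs=np.nonzero(g<80);wt=80.-g[ys,xs];u,v=(xs*wt).sum()/wt.sum()+295,(ys*wt).sum()/wt.sum()+65
print(len(xs),u,v,[onplane('wrist',u,v,z)[:2] for z in(.127,.13)])
```

```text
stand [ 0.51556744 -0.00064189  0.0390538 ]
44 320.15124416796266 78.56570762052877 [array([ 0.5156072 , -0.00178986]), array([ 0.51510125, -0.00175988])]
```

The salt is within about 1–2 mm of the stand's middle. I'll lift the hand further away and hand in.

Request:
{"op": "move_arm", "data": {"commands": [{"dx": -0.01,"dy": 0,"dz": -0.04,"turn": 0,"jaw": 0.02},{"dx": -0.02,"dy": 0,"dz": -0.08,"turn": 0,"jaw": 0.02},{"dx": -0.03,"dy": 0,"dz": -0.1,"turn": 0,"jaw": 0.02},{"dx": -0.03,"dy": 0,"dz": -0.1,"turn": 0,"jaw": 0.02},{"dx": -0.03,"dy": 0,"dz": -0.1,"turn": 0,"jaw": 0.02},{"dx": -0.03,"dy": 0,"dz": -0.1,"turn": 0,"jaw": 0.02}]}}

```text
time_s: 7.05
eef_pos: [0.3939, 0.0011, 0.2453]
orientation: [-0.0, 1.0, -0.0, -0.002]
ft_force: [0.3, 0.6, -0.0]
width: 0.238
finger_force: 0.0
```

```bash
python3 -c "
from h import *
print(workorder.sign_off())"
```

```text
the job is handed in; nothing more can be done
None
```

The salt shaker stands upright on its stand, within about 1–3 mm of the middle (two slow, low pushes); I saw no shift of the stand, the hand is clear, and the job was handed in at about 7 s with no verdict returned.

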